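# Register a board in the hold-down jig and clamp it

## Task

Slide the loose board on the jig until it sits flush against both the long back fence and the end stop at its left. Then, with the board still flush, turn the three black T-handle clamp knobs clockwise, each as far as it will go, so that the straps hold the board down. Leave the things lying round the jig where they are.

Things in the scene. Friction and masses are not known exactly. Their poses are not given: they have to be found in the camera images.
- jig: wooden hold-down jig screwed to the bench. Origin: on the bench, below the front face of its back fence, halfway along the board's seat; x points away from the robot, y to the left, z up. Plywood base: top at z = 15 mm, x -202 to +98, y -202 to +158. Rail behind the fence: x +65 to +91, top at z = 55.
- fence (a point): front top edge of the dark wooden back fence, mid-seat: x = 0, y = 0, z = 40 mm in the jig's frame. The fence runs along the jig's y from -190 to +140 mm, is 18 mm thick; its face looks to the robot.
- end_stop (a point): top edge of the dark end stop's inner face: x = -52, y = +120, z = 40 mm in the jig's frame. Its face looks to the jig's -y and runs from x = -98 to -6 mm; 22 mm thick.
- straps (a point): front end of the middle one of three steel straps, each 28 mm wide, that run along the jig's x at y = +95, 0 and -95 mm, from x = +90 forward over the fence to x = -40; tops at z about 71 (tight) to 82 mm (slack). Their rubber feet (20 mm across, at x = -30 mm) hang 4 to 6 mm above the board when slack and press on it when tight.
- board: loose softwood board, 110 mm (its x) x 240 mm (its y) x 38 mm thick, 0.3 to 0.6 kg, lying flat on the jig's base. Origin: centre of its underside; z up. Seated in the corner its origin is at x = -55, y = 0, z = 15 mm in the jig's frame, axes parallel to the jig's.
- knob_left (a joint): turn of the left clamp knob, rad: 0 slack, grows clockwise seen from above, hard end stop at 3.6 (tight). Friction (about 0.12 N m, more once the foot presses); stays where it is left. The knob creeps down 3.4 mm over the full turn and lowers the strap.
- knob_left_bar (a point): centre of the black T-handle of the left clamp knob, on its vertical axis at mid-height of the bar (104 mm above the bench when slack); at x = +35, y = +95 mm in the jig's frame. Bar along this point's y axis (at joint value 0 the jig's y): 72 mm long, 13 mm thick, ends 16 mm; round hub 25 mm across, top 9 mm above the bar's centre. 14 mm or more free below the bar.
- knob_mid (a joint): turn of the middle clamp knob, rad: 0 slack, grows clockwise seen from above, hard end stop at 3.6 (tight). Friction (about 0.12 N m, more once the foot presses); stays where it is left. The knob creeps down 3.4 mm over the full turn and lowers the strap.
- knob_mid_bar (a point): centre of the black T-handle of the middle clamp knob, on its vertical axis at mid-height of the bar (104 mm above the bench when slack); at x = +35, y = +0 mm in the jig's frame. Bar along this point's y axis (at joint value 0 the jig's y): 72 mm long, 13 mm thick, ends 16 mm; round hub 25 mm across, top 9 mm above the bar's centre. 14 mm or more free below the bar.
- knob_right (a joint): turn of the right clamp knob, rad: 0 slack, grows clockwise seen from above, hard end stop at 3.6 (tight). Friction (about 0.12 N m, more once the foot presses); stays where it is left. The knob creeps down 3.4 mm over the full turn and lowers the strap.
- knob_right_bar (a point): centre of the black T-handle of the right clamp knob, on its vertical axis at mid-height of the bar (104 mm above the bench when slack); at x = +35, y = -95 mm in the jig's frame. Bar along this point's y axis (at joint value 0 the jig's y): 72 mm long, 13 mm thick, ends 16 mm; round hub 25 mm across, top 9 mm above the bar's centre. 14 mm or more free below the bar.
- chuck_key: chuck key with green T grip, 60 x 95 x 15 mm, lying on the bench to the right of the jig; bystander. Origin: centre of its underside
- hex_key: steel hex key, 33 x 95 x 6 mm, lying on the bench to the right of the jig; bystander. Origin: centre of its underside
- burl_blank: small round wooden turning blank standing on the bench to the left of the jig, 40 mm across, 62 mm tall; bystander. Origin: centre of its underside
- tape_measure: yellow tape measure, 62 x 80 x 32 mm, on the bench to the left of the jig; bystander. Origin: centre of its underside

How it is judged:
On the way:
1. the board lies flush against the fence and the end stop while the clamps are still slack (x of board in the frame of jig between -0.0585 and -0.05 m and y of board in the frame of jig between -0.0035 and 0.005 m and angle between the y axis of board and the y axis of jig, either way round below 0.02 rad and angle between board's own z axis and vertical below 0.03 rad and z of board in the frame of jig below 0.018 m and value of joint each of knob_left, knob_mid, knob_right below 1.8 rad), for 0.2 s.
At the end, for the whole second after the job is handed in: The board lies flat on the jig's base, within 3.5 mm of the fence and of the end stop and parallel to the fence within 0.02 rad, at rest, and all three clamp knobs are within 0.12 rad of their clockwise end stops (x of board in the frame of jig between -0.0585 and -0.05 m and y of board in the frame of jig between -0.0035 and 0.005 m and angle between the y axis of board and the y axis of jig, either way round below 0.02 rad and angle between board's own z axis and vertical below 0.03 rad and z of board in the frame of jig below 0.018 m and value of joint each of knob_left, knob_mid, knob_right above 3.48 rad and linear speed of board below 0.01 m/s); the robot touches nothing.
It fails at once if the chuck key is moved more than 20 mm (distance of chuck_key from where it was at the start of the episode above 0.02 m).
It fails at once if the hex key is moved more than 20 mm (distance of hex_key from where it was at the start of the episode above 0.02 m).
It fails at once if the burl blank is moved more than 20 mm (distance of burl_blank from where it was at the start of the episode above 0.02 m).
It fails at once if the tape measure is moved more than 20 mm (distance of tape_measure from where it was at the start of the episode above 0.02 m).
It also fails if it takes over 61 s, if anything falls off the work surface, if the arm or the gripper's body presses on something with over 40 N, if the wrist force passes 120 N, or if a joint passes its speed limit or range.

## Robot

A 6-joint arm with a two-finger parallel gripper is mounted at the origin on a cart in front of the work surface, level with it; the furniture and walls round the work are solid. World frame = base frame: x ahead of the robot, y to its left, z up, the work surface at z = 0. Lengths are in m, angles in rad, forces in N, time in s.
With the tool pointing down it reaches from about 0.3 to 0.775 m from the base axis. Payload 14.6 kg.
Tool frame: the origin (TCP) lies at the very end of the fingers, on their centre line; the grasp point (between the pads) lies 19 mm behind it; z points along the fingers, x is the direction in which the jaws open and shut, and the axes are right-handed (so a half turn about z gives the same grasp; the last joint's range is limited). The gripper opens to 94 mm and grips with 3 to 60 N. Pads are 16 mm wide; open, the fingers measure 119 mm over their backs; the gripper's body (75 mm by 177 mm) begins 78 mm behind the grasp point.
Start: joints at [-1.287, 0.3, 1.521, -0, 1.321, -0.067], TCP at [0.189, -0.516, 0.205] pointing down, gripper open.
Joint ranges: [-3.03, 3.03], [-0.79, 2.21], [0.23, 2.52], [-1.04, 4.18], [0, 3.07], [-2.55, 2.55]. Speed limits (rad/s): [2.22, 2.22, 2.57, 3.14, 3.14, 3.14].

## Interface

Orientations are given as [roll, pitch, yaw] about the fixed x, y, z axes, in that order (R = Rz(yaw) Ry(pitch) Rx(roll)).
In Python, from station import ctrl gives the robot as it stands.
- The arm moves only by the shell command python3 -m inch 'ROWS' [FORCE]. ROWS is JSON, one flat list of numbers, 7 for each row, row after row: the shift along the tool's x, y, z in cm, then the turn, a rotation vector about the tool's x, y, z in rad, then the opening, from 0 (shut) to 1 (fully open). In form: [tx, ty, tz, wx, wy, wz, claw, tx, ty, tz, wx, wy, wz, claw, ...]. A call has 1 to 20 rows; each row shifts and turns the commanded pose from where the row before left it, along the tool's axes as they then stand; what a row does not reach is not made up. A row lasts 1/8 s, in which the tool goes at most 62.5 mm and 10.7 degrees, less where a joint would pass 70% of its speed; a pose out of reach is approached as far as the arm can. A call is refused whole if a number of a shift passes 6.25 or a number of a turn 0.188, either way. A call with a gripper value outside its range is refused whole. The fingers move at their own pace and stop on an object; FORCE is the grip in N (left out, the last holds). Time passes only in rows, so rows that do not move let the fingers close. It gives the time, the measured TCP pose, the force and the opening at its end, in the units of the state.
- ctrl.get_obs(): the state, without advancing time (a new reading comes with each control period).
- ctrl.camera(name): name is "scene" or "top"; returns (picture, depth): 480x640x3 uint8, red, green, blue; 480x640 float32, m along the optical axis (not along the pixel's ray), 0 where there is no reading.
- ctrl.camera_params(name): a dict with "vertical_fov" (degrees; the focal length in pixels is half the picture's height over the tangent of half this angle, whatever the lens; pixels are square), "cx", "cy" (the principal point, pixels), "camera_from_world" (4x4, takes a point from world to camera coordinates). Camera axes: x right, y down, z forward; pixel columns grow to the right and rows downward; lengths in m; the calibration is good to about 2 mm. A picture is of the moment at which its call begins. camera_params takes no time and is no camera call.
- ctrl.hand_in(): hands the job in, once; it reports no verdict.
Trained networks look in the newest picture that a camera, given by its name, has taken for a name from the list of things; names that differ only in an ending like _2 or _b are one class to them, and where a whole thing is asked for, a point or a joint stands for the part that bears it (a point fixed in the world has none). Each returns a list of dicts, best first, with "score" (0 to 1); they miss things now and then, are a little off and sometimes report something else, mostly with a low value. They report only what shows in the picture. A call takes as long as a camera call.
- ctrl.spot_in(camera, label): "bbox" ([centre column, centre row, width, height] in pixels, round what is visible of it).
- ctrl.place_of(camera, label): "centre" ([column, row] in pixels: a listed point, or the origin of a listed thing).
The state is a dict: "time_s": time; "qpos": joint angles; "joint_vel": joint speeds; "tau": joint torques, N m; "ee_pos": TCP position; "eef_rot": TCP orientation; "force": force on the tool from outside, world axes, zero at the start; "moment": the same for the moment, N m; "grip_width": finger opening in m.
Only numpy, scipy, OpenCV 4.12 (cv2) and the standard library are available. Lean on these libraries where they do the work, as an engineer would, in place of code of your own. Each camera call takes 0.05 s, during which the arm holds its last target. There are 200 camera calls.

## Working session

There is one attempt and no reset: what is moved stays moved. The work goes in short steps, Python scripts to look and compute and a shell command to move; the robot and the scene stay as the last step left them, time stands still between calls to the robot, and variables do not carry over. Pictures are saved under pics/ and viewed, about 8 in all and at most 12, crops included, and the job is handed in when it is done.

```bash
mkdir -p pics; cat > h.py <<'E'
import numpy as np, cv2
from station import ctrl
from scipy.spatial.transform import Rotation as R
def snap(cam,fn=None):
    p,d=ctrl.camera(cam)
    if fn: cv2.imwrite('pics/'+fn,p[:,:,::-1])
    return p,d
def cal(cam):
    P=ctrl.camera_params(cam); f=240/np.tan(np.radians(P['vertical_fov'])/2)
    return f,P['cx'],P['cy'],np.array(P['camera_from_world'])
def at_z(cam,uv,z):
    f,cx,cy,T=cal(cam); r=T[:3,:3].T@np.array([(uv[0]-cx)/f,(uv[1]-cy)/f,1]); c=-T[:3,:3].T@T[:3,3]
    return c+r*(z-c[2])/r[2]
def cloud(cam,d):
    f,cx,cy,T=cal(cam); v,u=np.mgrid[:480,:640]
    pc=np.stack([(u-cx)/f*d,(v-cy)/f*d,d],-1)
    return (pc-T[:3,3])@T[:3,:3]
def proj(cam,p):
    f,cx,cy,T=cal(cam); q=T[:3,:3]@np.array(p)+T[:3,3]; return q[:2]/q[2]*f+[cx,cy]
E
python3 - <<'E'
from h import *
print(ctrl.get_obs())
for c in ('top','scene'):
    snap(c,c+'0.png'); f,cx,cy,T=cal(c); print(c,f,-T[:3,:3].T@T[:3,3])
    for n,z in (('fence',.04),('end_stop',.04),('straps',.082),('board',.015),('knob_left_bar',.104),('knob_mid_bar',.104),('knob_right_bar',.104),('jig',0),('chuck_key',0),('hex_key',0),('burl_blank',0),('tape_measure',0)):
        for r in ctrl.place_of(c,n)[:2]: print(n,round(r['score'],2),np.round(r['centre'],1),np.round(at_z(c,r['centre'],z),4))
E
```

```text
{'time_s': 0.0, 'qpos': array([-1.28662338e+00,  3.00463810e-01,  1.52158211e+00, -7.02490666e-07,
        1.32071967e+00, -6.65882094e-02]), 'joint_vel': array([-1.61664708e-03, -9.60246443e-04, -1.54087509e-04,  4.71924167e-05,
        9.47722895e-04,  5.98253933e-04]), 'tau': array([-2.98455932e-03, -5.31811988e+01, -3.52745640e+01,  7.07150088e-02,
        2.43874040e-02, -8.84358724e-05]), 'ee_pos': array([ 0.18891462, -0.51625154,  0.2048899 ]), 'eef_rot': array([-3.14151529e+00,  1.17037888e-03, -1.22003495e+00]), 'force': array([-0.5103551 ,  0.0583594 , -0.12952472]), 'moment': array([-0.04358573,  0.03723676,  0.0445387 ]), 'grip_width': 0.09392519766486063}
top 549.737011501293 [ 0.48419799 -0.02039755  1.36972222]
fence 0.61 [313.1 222.8] [0.6211 0.0187 0.04  ]
end_stop 0.83 [259.4 245.7] [0.5621 0.1475 0.04  ]
end_stop 0.6 [320.8 256.3] [ 0.5401 -0.0021  0.04  ]
straps 0.62 [307.5 235.5] [0.5864 0.0298 0.082 ]
board 0.77 [321.7 256.1] [ 0.5417 -0.004   0.015 ]
knob_left_bar 0.78 [262.9 205.4] [0.6523 0.1344 0.104 ]
knob_mid_bar 0.73 [307.6 204.9] [0.6559 0.0306 0.104 ]
k
[... 523 characters left out ...]
-0.0962  0.04  ]
end_stop 0.75 [281.8 271.9] [0.5662 0.1434 0.04  ]
straps 0.92 [305.6 236.6] [0.5707 0.0432 0.082 ]
board 0.85 [328.6 260.1] [0.534  0.0016 0.015 ]
knob_left_bar 0.63 [255.6 232.9] [0.6462 0.1257 0.104 ]
knob_mid_bar 0.58 [326.3 257.9] [0.4577 0.1437 0.104 ]
knob_right_bar 0.76 [297.5 203. ] [ 0.6663 -0.0691  0.104 ]
jig 0.81 [291.8 257.6] [0.6286 0.0132 0.    ]
jig 0.7 [274.4 216.7] [ 0.8067 -0.1653  0.    ]
chuck_key 0.66 [412.2 215.5] [ 0.4879 -0.3847  0.    ]
chuck_key 0.64 [276.4 216.3] [ 0.8038 -0.1707  0.    ]
hex_key 0.53 [369.  205.8] [ 0.623  -0.3826  0.    ]
burl_blank 0.94 [231.8 336.2] [0.5447 0.3377 0.    ]
tape_measure 0.81 [171.1 341.8] [0.6269 0.4104 0.    ]
```

View pics/top0.png

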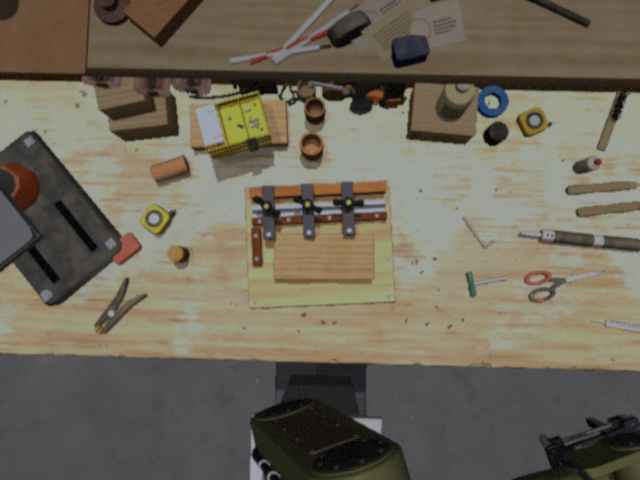

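View pics/scene0.png

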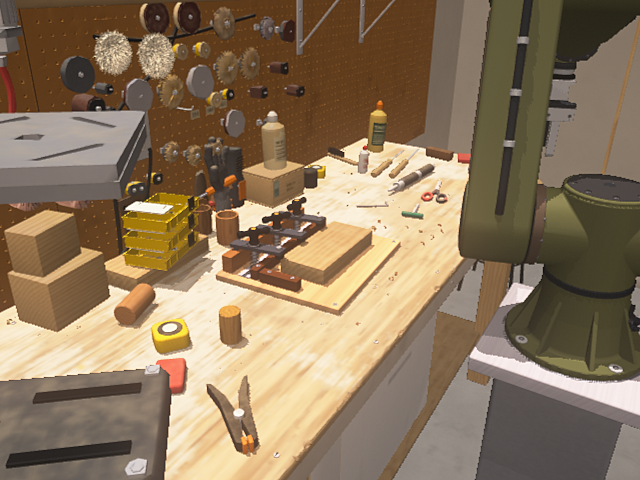

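```bash
python3 - <<'E'
from h import *
p,d=snap('top'); X=cloud('top',d)
roi=np.zeros((480,640),bool); roi[170:315,235:405]=1
for n,a,b in(('base',.010,.020),('board',.047,.058),('knob',.095,.125)):
    m=roi&(X[...,2]>a)&(X[...,2]<b); q=X[m]
    if n!='knob':
        mm=cv2.morphologyEx(m.astype(np.uint8),cv2.MORPH_OPEN,np.ones((5,5))).astype(bool); 
        if n=='board':
            k,l,s,_=cv2.connectedComponentsWithStats(mm.astype(np.uint8)); mm=l==1+np.argmax(s[1:,4])
        q=X[mm]; r=cv2.minAreaRect((q[:,:2]*1000).astype(np.float32)); print(n,len(q),np.median(q[:,2]),r); print(cv2.boxPoints(r))
    else:
        k,l,s,c=cv2.connectedComponentsWithStats(m.astype(np.uint8))
        for i in range(1,k):
            if s[i,4]>8: print(n,s[i],X[l==i].mean(0))
cv2.imwrite('pics/c1.png',cv2.resize(p[172:312,238:402,::-1],None,fx=4.8,fy=4.2857,interpolation=cv2.INTER_CUBIC)[:600])
E
```

```text
base 3483 0.014623717227108757 ((561.3912963867188, 2.9257965087890625), (275.5307312011719, 359.0406188964844), 3.8138043880462646)
[[ 411.99036  172.8852 ]
 [ 435.8717  -185.36032]
 [ 710.79224 -167.0336 ]
 [ 686.9109   191.21191]]
board 3425 0.052466128599214366 ((539.6347045898438, -8.534614562988281), (108.21849822998047, 237.85882568359375), 1.3127107620239258)
[[ 482.81512  109.12399]
 [ 488.26422 -128.67241]
 [ 596.4543  -126.19322]
 [ 591.0052   111.60318]]
knob [253 195  28  22 220] [0.65074998 0.12597167 0.10922594]
knob [293 195  29  19 221] [0.65739329 0.03169969 0.10950982]
knob [333 197  31  11 220] [ 0.66428424 -0.06265518  0.11002268]
```

View pics/c1.png

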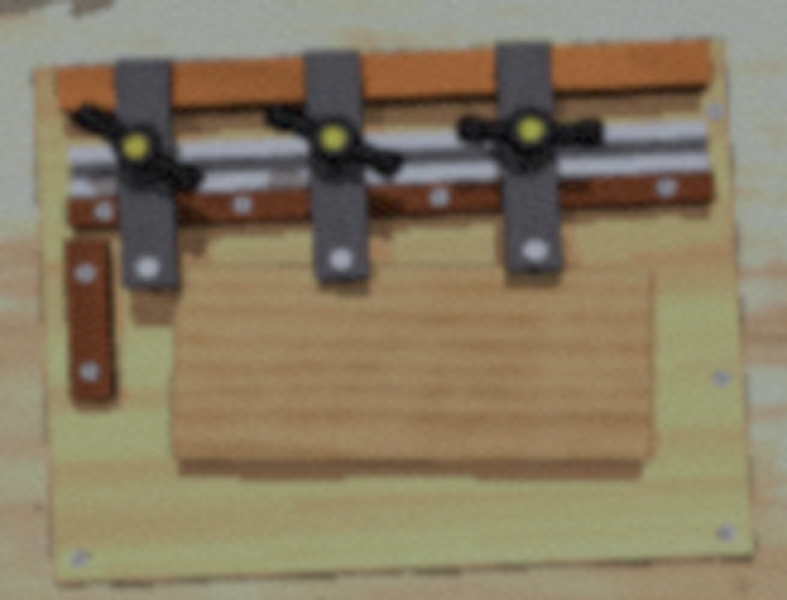

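```bash
cat >> h.py <<'E'
O=np.array([.6232,.0292]); YAW=.068
def jig(p):
    c,s=np.cos(YAW),np.sin(YAW); d=np.array(p)[...,:2]-O; return np.stack([d[...,0]*c+d[...,1]*s,-d[...,0]*s+d[...,1]*c],-1)
def st():
    o=ctrl.get_obs(); print('t',round(o['time_s'],2),'jig',np.round(jig(o['ee_pos'])*1000,1),'z',round(o['ee_pos'][2]*1000,1),'rpy',np.round(o['eef_rot'],3),'F',np.round(o['force'],1),'M',np.round(o['moment'],2),'w',round(o['grip_width'],4),'q6',round(o['qpos'][5],2)); return o
def board():
    p,d=snap('top'); X=cloud('top',d); m=(X[...,2]>.047)&(X[...,2]<.058); J=jig(X)
    m&=(J[...,0]>-.21)&(J[...,0]<-.002)&(abs(J[...,1]+.02)<.17)
    J2=J[m&(J[...,0]<-.0)]
    mm=cv2.morphologyEx(m.astype(np.uint8),cv2.MORPH_OPEN,np.ones((5,5))); k,l,s,_=cv2.connectedComponentsWithStats(mm); mm=l==1+np.argmax(s[1:,4])
    q=J[mm]*1000; r=cv2.minAreaRect(q.astype(np.float32)); print('board',r); print(cv2.boxPoints(r).round(1).tolist()); return p,X
E
python3 -m inch '[0,0,0,0,0,0.14,1, 0,0,0,0,0,0.143,1, -3.06,-1.84,0,0,0,0,1, -3.06,-1.84,0,0,0,0,1, -3.06,-1.84,0,0,0,0,1, -3.06,-1.84,0,0,0,0,1, -3.06,-1.84,0,0,0,0,1, -3.06,-1.84,0,0,0,0,1, -3.06,-1.84,0,0,0,0,1, -3.06,-1.84,0,0,0,0,1, -3.06,-1.84,0,0,0,0,1, -3.06,-1.84,0,0,0,0,1, -3.06,-1.84,0,0,0,0,1, -3.06,-1.84,0,0,0,0,1, -3.06,-1.84,0,0,0,0,1, -3.06,-1.84,0,0,0,0,1, -3.06,-1.84,0,0,0,0,1, -3.06,-1.84,0,0,0,0,1, 0,0,0,0,0,0,1, 0,0,0,0,0,0,1]' && python3 -c "
from h import *;st()"
```

```text
time_s: 3.85
ee_pos: [0.4493, -0.0084, 0.2054]
eef_rot: [3.141, -0.0, -1.503]
force: [0.2, -0.2, 0.7]
grip_width: 0.0939
t 3.85 jig [-176.   -25.7] z 205.4 rpy [ 3.141 -0.    -1.503] F [ 0.2 -0.2  0.7] M [ 0.05  0.03 -0.01] w 0.0939 q6 1.4
```

```bash
python3 -m inch '[0,0,4.35,0,0,0,1, 0,0,4.35,0,0,0,1, 0,0,4.35,0,0,0,1, 0,0,4.3,0,0,0,1, 0,0,0,0,0,0,1, 0,-0.8,0,0,0,0,1, 0,-0.8,0,0,0,0,1, 0,-0.5,0,0,0,0,1, 0,-0.5,0,0,0,0,1, 0,-0.5,0,0,0,0,1, 0,-0.5,0,0,0,0,1, 0,-0.5,0,0,0,0,1, 0,-0.5,0,0,0,0,1, 0,-0.5,0,0,0,0,1, 0,0,0,0,0,0,1]' && python3 -c "
from h import *;st();board()"
```

```text
time_s: 5.72
ee_pos: [0.5005, -0.0046, 0.0322]
eef_rot: [3.141, 0.0, -1.503]
force: [-2.0, -0.2, 1.9]
grip_width: 0.094
t 5.72 jig [-124.7  -25.4] z 32.2 rpy [ 3.141  0.    -1.503] F [-2.  -0.2  1.9] M [-0.01  0.4  -0.  ] w 0.094 q6 1.42
board ((-44.23372268676758, -0.782745361328125), (79.00542449951172, 178.78573608398438), 0.4034765064716339)
[[-84.4000015258789, 88.30000305175781], [-83.0999984741211, -90.5], [-4.099999904632568, -89.9000015258789], [-5.400000095367432, 88.9000015258789]]
```

```bash
for i in 1; do python3 -m inch '[0,-0.2,0,0,0,0,1, 0,-0.2,0,0,0,0,1, 0,0,0,0,0,0,1]'; python3 -m inch '[0,-0.15,0,0,0,0,1, 0,0,0,0,0,0,1]';  python3 -m inch '[0,-0.1,0,0,0,0,1, 0,0,0,0,0,0,1]'; done; python3 -c "
from h import *;st()"
```

```text
time_s: 6.15
ee_pos: [0.504, -0.0043, 0.0321]
eef_rot: [3.14, 0.0, -1.503]
force: [-5.6, -0.2, 4.0]
grip_width: 0.0938
time_s: 6.4
ee_pos: [0.5051, -0.0043, 0.0321]
eef_rot: [3.14, 0.0, -1.503]
force: [-9.1, -1.0, 7.3]
grip_width: 0.0936
time_s: 6.65
ee_pos: [0.5051, -0.0042, 0.032]
eef_rot: [3.137, 0.0, -1.503]
force: [-16.8, -1.3, 15.0]
grip_width: 0.0945
t 6.65 jig [-120.1  -25.3] z 32.0 rpy [ 3.137  0.    -1.503] F [-16.8  -1.3  15. ] M [-0.31  2.99  0.01] w 0.0945 q6 1.42
```

```bash
python3 -m inch '[0,0.5,0,0,0,0,1, 0,2.5,0,0,0,0,0, 3.4,0,0,0,0,0,0, 3.4,0,0,0,0,0,0, 3.4,0,0,0,0,0,0, 3.4,0,0,0,0,0,0, 3.4,0,0,0,0,0,0, 0,-2.7,0,0,0,0,0, 0,-2.7,0,0,0,0,0, 0,-2.6,0,0,0,0,0, 0,0,0,0,0,0,0]' && python3 -c "
from h import *;st();p,X=board();cv2.imwrite('pics/c2.png',cv2.resize(p[172:312,238:402,::-1],None,fx=4,fy=4,interpolation=cv2.INTER_CUBIC))"
```

```text
time_s: 8.02
ee_pos: [0.5692, -0.1702, 0.0317]
eef_rot: [-3.141, -0.0, -1.502]
force: [-0.5, -1.0, -0.8]
grip_width: 0.0006
t 8.03 jig [ -67.4 -195.3] z 31.7 rpy [-3.141 -0.    -1.502] F [-0.5 -1.  -0.8] M [0.01 0.03 0.01] w 0.0006 q6 1.15
board ((-56.446468353271484, -10.309547424316406), (201.9091339111328, 106.92797088623047), 89.1024169921875)
[[-111.5, -110.4000015258789], [-4.599999904632568, -112.0999984741211], [-1.399999976158142, 89.80000305175781], [-108.30000305175781, 91.5]]
```

View pics/c2.png

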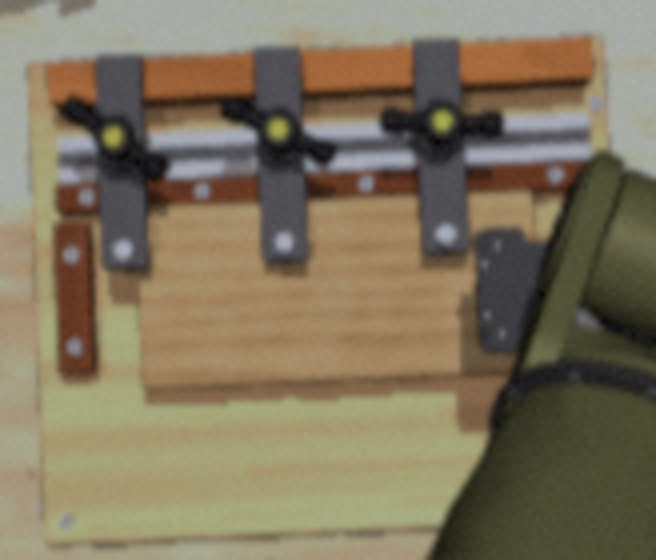

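```bash
python3 -m inch '[-1.2,0,0,0,0,0,0, -1.0,0,0,0,0,0,0, -0.6,0,0,0,0,0,0, -0.6,0,0,0,0,0,0, -0.5,0,0,0,0,0,0, -0.5,0,0,0,0,0,0, -0.5,0,0,0,0,0,0, -0.5,0,0,0,0,0,0, -0.3,0,0,0,0,0,0, 0,0,0,0,0,0,0]'; python3 -m inch '[-0.2,0,0,0,0,0,0, -0.2,0,0,0,0,0,0, 0,0,0,0,0,0,0]';  python3 -m inch '[-0.15,0,0,0,0,0,0, 0,0,0,0,0,0,0]'; python3 -c "
from h import *;st()"
```

```text
time_s: 9.32
ee_pos: [0.5645, -0.1133, 0.032]
eef_rot: [-3.141, 0.0, -1.503]
force: [0.4, -2.1, 1.5]
grip_width: 0.0003
time_s: 9.7
ee_pos: [0.5642, -0.1096, 0.032]
eef_rot: [-3.142, -0.0, -1.503]
force: [0.2, -2.9, 2.2]
grip_width: 0.0004
time_s: 9.95
ee_pos: [0.5641, -0.1082, 0.032]
eef_rot: [-3.141, -0.0, -1.503]
force: [0.2, -4.5, 3.1]
grip_width: 0.0006
t 9.95 jig [ -68.2 -133.1] z 32.0 rpy [-3.141 -0.    -1.503] F [ 0.2 -4.5  3.1] M [-0.8  -0.01 -0.03] w 0.0006 q6 1.25
```

```bash
python3 -m inch '[-0.15,0,0,0,0,0,0, 0,0,0,0,0,0,0]'; python3 -m inch '[-0.15,0,0,0,0,0,0, 0,0,0,0,0,0,0]';  python3 -m inch '[-0.1,0,0,0,0,0,0, 0,0,0,0,0,0,0]'; python3 -c "
from h import *;st()"
```

```text
time_s: 10.2
ee_pos: [0.5642, -0.1074, 0.032]
eef_rot: [-3.141, -0.001, -1.503]
force: [0.9, -9.8, 1.1]
grip_width: 0.0004
time_s: 10.45
ee_pos: [0.5644, -0.1073, 0.0322]
eef_rot: [-3.14, -0.003, -1.503]
force: [2.2, -20.9, -0.9]
grip_width: 0.0003
time_s: 10.7
ee_pos: [0.5645, -0.1073, 0.0324]
eef_rot: [-3.14, -0.005, -1.504]
force: [2.9, -26.8, -1.4]
grip_width: 0.0004
t 10.7 jig [ -67.8 -132.2] z 32.4 rpy [-3.14  -0.005 -1.504] F [  2.9 -26.8  -1.4] M [-4.89 -0.45  0.  ] w 0.0004 q6 1.26
```

```bash
python3 -m inch '[0.8,0,0,0,0,0,0, 3.0,0,0,0,0,0,0, 0,2.8,0,0,0,0,0, 0,2.8,0,0,0,0,0, 0,2.7,0,0,0,0,0, -3.4,0,0,0,0,0,1, -3.4,0,0,0,0,0,1, -3.4,0,0,0,0,0,1, -3.4,0,0,0,0,0,1, -3.3,0,0,0,0,0,1, 0,0,0,0,0,0,1, 0,-0.9,0,0,0,0,1, 0,-0.8,0,0,0,0,1, 0,-0.5,0,0,0,0,1, 0,-0.4,0,0,0,0,1, 0,-0.3,0,0,0,0,1, 0,0,0,0,0,0,1]';python3 -c "
from h import *;st()"
```

```text
time_s: 12.82
ee_pos: [0.5011, 0.023, 0.0319]
eef_rot: [3.142, 0.0, -1.503]
force: [-0.4, -0.2, -0.2]
grip_width: 0.0938
t 12.82 jig [-122.2    2.1] z 31.9 rpy [ 3.142  0.    -1.503] F [-0.4 -0.2 -0.2] M [0.01 0.05 0.01] w 0.0938 q6 1.48
```

```bash
python3 -m inch '[0,-0.15,0,0,0,0,1, 0,-0.15,0,0,0,0,1, 0,0,0,0,0,0,1]'; python3 -m inch '[0,-0.15,0,0,0,0,1, 0,0,0,0,0,0,1]';  python3 -m inch '[0,-0.1,0,0,0,0,1, 0,0,0,0,0,0,1]'; python3 -c "
from h import *;st()"
```

```text
time_s: 13.2
ee_pos: [0.5033, 0.0232, 0.0319]
eef_rot: [3.14, 0.0, -1.502]
force: [-6.5, -1.0, 5.2]
grip_width: 0.094
time_s: 13.45
ee_pos: [0.5034, 0.0232, 0.0319]
eef_rot: [3.136, 0.0, -1.502]
force: [-17.5, -3.2, 14.4]
grip_width: 0.0937
time_s: 13.7
ee_pos: [0.5035, 0.0232, 0.0319]
eef_rot: [3.134, 0.0, -1.502]
force: [-24.8, -3.5, 21.5]
grip_width: 0.094
t 13.7 jig [-119.8    2.2] z 31.9 rpy [ 3.134  0.    -1.502] F [-24.8  -3.5  21.5] M [0.01 4.58 0.73] w 0.094 q6 1.48
```

```bash
cat >> h.py <<'E'
def to(jx,jy,z,yaw=None):
    o=ctrl.get_obs(); c,s=np.cos(YAW),np.sin(YAW); w=np.array([O[0]+jx*c-jy*s,O[1]+jx*s+jy*c,z])
    Rm=R.from_euler('xyz',o['eef_rot']).as_matrix(); print('shift cm',np.round(100*Rm.T@(w-o['ee_pos']),2), 'wz',None if yaw is None else round(o['eef_rot'][2]-yaw,3))
E
python3 -m inch '[0,1.0,0,0,0,0,1, 0,2.5,0,0,0,0,1, 0,0,-5,0,0,0,0.5, 0,0,-5,0,0,0,0.5, 0,0,-4.5,0,0,0,0.5, 0,-4.6,0,0,0,0,0.5, 0,-4.6,0,0,0,0,0.5, 0,-4.6,0,0,0,0,0.5, 0,-4.6,0,0,0,0,0.5, 0,0,0,0,0,0,0.5]'
python3 -m inch '[0,0,0,0,0,-0.188,0.5, 0,0,0,0,0,-0.188,0.5, 0,0,0,0,0,-0.188,0.5, 0,0,0,0,0,-0.188,0.5, 0,0,0,0,0,-0.188,0.5, 0,0,0,0,0,-0.188,0.5, 0,0,0,0,0,-0.188,0.5, 0,0,0,0,0,-0.188,0.5, 0,0,0,0,0,-0.188,0.5, 0,0,0,0,0,-0.188,0.5, 0,0,0,0,0,-0.188,0.5, 0,0,0,0,0,-0.188,0.5, 0,0,0,0,0,-0.188,0.5, 0,0,0,0,0,-0.188,0.5, 0,0,0,0,0,-0.188,0.5, 0,0,0,0,0,-0.188,0.5, 0,0,0,0,0,-0.188,0.5, 0,0,0,0,0,-0.188,0.5, 0,0,0,0,0,-0.188,0.5, 0,0,0,0,0,-0.188,0.5]'
python3 -c "
from h import *;o=st();to(.0345,0,.092)
p,d=snap('scene','s2.png');cv2.imwrite('pics/s2c.png',cv2.resize(p[150:350,180:420,::-1],None,fx=3,fy=3,interpolation=cv2.INTER_CUBIC))"
```

```text
time_s: 14.95
ee_pos: [0.6565, 0.0336, 0.175]
eef_rot: [3.14, 0.0, -1.503]
force: [0.5, 1.0, -0.4]
grip_width: 0.047
time_s: 17.45
ee_pos: [0.6544, 0.0334, 0.1773]
eef_rot: [3.141, 0.0, 2.253]
force: [-0.2, 0.9, 0.1]
grip_width: 0.047
t 17.45 jig [31.4  2.1] z 177.3 rpy [3.141 0.    2.253] F [-0.2  0.9  0.1] M [ 0.09 -0.06 -0.03] w 0.047 q6 -2.26
shift cm [-0.35  0.13  8.53] wz None
```

View pics/s2c.png

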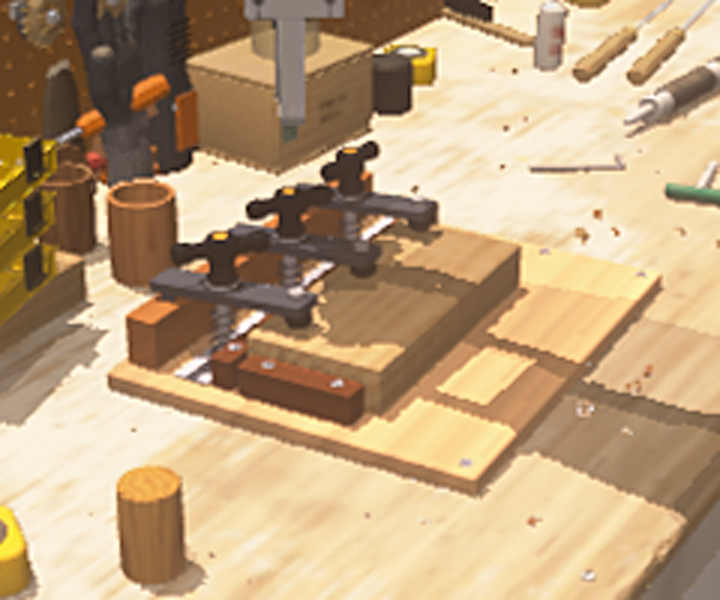

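```bash
python3 -m inch '[-0.35,0.13,2,0,0,0,0.5, 0,0,3.3,0,0,0,0.5, 0,0,3.2,0,0,0,0.5, 0,0,0,0,0,0,0.5]'; python3 -c "
from h import *;o=st();to(.0345,0,.092)"
python3 -m inch '[0,0,0,0,0,0.15,0.5, 0,0,0,0,0,0.15,0.5, 0,0,0,0,0,0.15,0.5, 0,0,0,0,0,0.15,0.5, 0,0,0,0,0,0.15,0.5, 0,0,0,0,0,0.1,0.5]';python3 -c "
from h import *;o=st();to(.0345,0,.092)"
```

```text
time_s: 18.0
ee_pos: [0.6566, 0.0314, 0.0885]
eef_rot: [-3.137, -0.004, 2.243]
force: [0.2, -0.1, 0.4]
grip_width: 0.0469
t 18.0 jig [33.5 -0.1] z 88.5 rpy [-3.137 -0.004  2.243] F [ 0.2 -0.1  0.4] M [ 0.06 -0.12 -0.  ] w 0.0469 q6 -2.25
shift cm [-0.05  0.08 -0.35] wz None
time_s: 18.75
ee_pos: [0.6581, 0.0316, 0.0928]
eef_rot: [-3.141, -0.0, 1.391]
force: [-4.7, 0.2, -0.4]
grip_width: 0.0469
t 18.75 jig [34.9  0.1] z 92.8 rpy [-3.141 -0.     1.391] F [-4.7  0.2 -0.4] M [0.19 0.66 0.13] w 0.0469 q6 -1.4
shift cm [-0.02 -0.04  0.08] wz None
```

```bash
python3 -m inch '[0,0,0,0,0,0.188,0.5, 0,0,0,0,0,0.188,0.5, 0,0,0,0,0,0.188,0.5, 0,0,0,0,0,0.188,0.5, 0,0,0,0,0,0.188,0.5, 0,0,0,0,0,0.188,0.5, 0,0,0,0,0,0.188,0.5]';python3 -c "
from h import *;o=st();to(.0345,0,.092)"; python3 -m inch '[0,0,0,0,0,0.188,0.5, 0,0,0,0,0,0.188,0.5, 0,0,0,0,0,0.188,0.5, 0,0,0,0,0,0.188,0.5, 0,0,0,0,0,0.188,0.5, 0,0,0,0,0,0,0.5]';python3 -c "
from h import *;o=st();to(.0345,0,.092)"
```

```text
time_s: 19.62
ee_pos: [0.6583, 0.0316, 0.0926]
eef_rot: [-3.142, -0.0, 0.076]
force: [-0.6, 0.8, -3.5]
grip_width: 0.0469
t 19.62 jig [35.2  0. ] z 92.6 rpy [-3.142 -0.     0.076] F [-0.6  0.8 -3.5] M [0.05 0.1  0.15] w 0.0469 q6 -0.08
shift cm [-0.07  0.    0.06] wz None
time_s: 20.38
ee_pos: [0.6584, 0.0314, 0.0925]
eef_rot: [-3.142, -0.0, -0.854]
force: [-0.9, -0.2, -1.8]
grip_width: 0.0473
t 20.38 jig [35.2 -0.2] z 92.5 rpy [-3.142 -0.    -0.854] F [-0.9 -0.2 -1.8] M [-0.19  0.16  0.05] w 0.0473 q6 0.85
shift cm [-0.06  0.05  0.05] wz None
```

Smooth couple. Approach the end stop in smaller steps.

```bash
python3 -m inch '[0,0,0,0,0,0.15,0.5, 0,0,0,0,0,0.15,0.5, 0,0,0,0,0,0,0.5]';python3 -c "
from h import *;o=st()"; python3 -m inch '[0,0,0,0,0,0.08,0.5, 0,0,0,0,0,0.08,0.5,0,0,0,0,0,0,0.5]';python3 -c "
from h import *;o=st()"
python3 -m inch '[0,0,0,0,0,0.08,0.5, 0,0,0,0,0,0,0.5]';python3 -c "
from h import *;o=st()"
```

```text
time_s: 20.75
ee_pos: [0.6583, 0.0314, 0.0923]
eef_rot: [3.141, -0.0, -1.149]
force: [-2.9, -1.3, -2.1]
grip_width: 0.0471
t 20.75 jig [35.2 -0.2] z 92.3 rpy [ 3.141 -0.    -1.149] F [-2.9 -1.3 -2.1] M [-0.31  0.52  0.07] w 0.0471 q6 1.14
time_s: 21.12
ee_pos: [0.6582, 0.0314, 0.0922]
eef_rot: [3.141, -0.0, -1.308]
force: [-5.3, -1.2, 0.0]
grip_width: 0.0469
t 21.12 jig [35.1 -0.2] z 92.2 rpy [ 3.141 -0.    -1.308] F [-5.3 -1.2  0. ] M [-0.28  0.88  0.11] w 0.0469 q6 1.3
time_s: 21.38
ee_pos: [0.658, 0.0315, 0.0922]
eef_rot: [3.141, -0.0, -1.387]
force: [-7.2, -0.8, 0.2]
grip_width: 0.047
t 21.38 jig [34.9 -0.1] z 92.2 rpy [ 3.141 -0.    -1.387] F [-7.2 -0.8  0.2] M [-0.37  1.3   0.93] w 0.047 q6 1.38
```

```bash
python3 -m inch '[0,0,0,0,0,0.05,0.5, 0,0,0,0,0,0,0.5]';python3 -c "
from h import *;o=st()"; python3 -m inch '[0,0,0,0,0,0.05,0.5, 0,0,0,0,0,0,0.5]';python3 -c "
from h import *;o=st()"
```

```text
time_s: 21.62
ee_pos: [0.658, 0.0315, 0.0922]
eef_rot: [3.14, -0.001, -1.436]
force: [-6.1, -2.3, -1.0]
grip_width: 0.0474
t 21.62 jig [34.9 -0.1] z 92.2 rpy [ 3.140e+00 -1.000e-03 -1.436e+00] F [-6.1 -2.3 -1. ] M [-0.41  1.36  1.68] w 0.0474 q6 1.43
time_s: 21.88
ee_pos: [0.6579, 0.0315, 0.0921]
eef_rot: [3.14, -0.001, -1.485]
force: [-6.4, -2.6, 0.5]
grip_width: 0.0471
t 21.88 jig [34.8 -0.1] z 92.1 rpy [ 3.140e+00 -1.000e-03 -1.485e+00] F [-6.4 -2.6  0.5] M [-0.45  1.32  2.57] w 0.0471 q6 1.48
```

```bash
python3 -m inch '[0,0,0,0,0,-0.17,0.5, 0,0,-4,0,0,0,0.5, 0,0,-4.3,0,0,0,0.5, 0,0,0,0,0,-0.185,0.5, 0,0,0,0,0,-0.185,0.5, 0,0,0,0,0,-0.185,0.5, 0,0,0,0,0,-0.185,0.5, 0,0,0,0,0,-0.185,0.5, 0,0,0,0,0,-0.185,0.5, 0,0,0,0,0,-0.185,0.5, 0,0,0,0,0,-0.185,0.5, 0,0,0,0,0,-0.185,0.5, 0,0,0,0,0,-0.185,0.5]'
python3 -m inch '[0,0,0,0,0,-0.185,0.5, 0,0,0,0,0,-0.185,0.5, 0,0,0,0,0,-0.185,0.5, 0,0,0,0,0,-0.185,0.5, 0,0,0,0,0,-0.185,0.5, 0,0,0,0,0,-0.185,0.5, 0,0,0,0,0,-0.185,0.5, 0,0,0,0,0,-0.185,0.5, 0,0,0,0,0,-0.185,0.5, 0,0,0,0,0,-0.185,0.5, 0,0,0,0,0,0,0.5]'
python3 -c "
from h import *;o=st();to(.035,-.095,.175,2.36);to(.035,.095,.175)"
```

```text
time_s: 23.5
ee_pos: [0.659, 0.0317, 0.1758]
eef_rot: [3.141, -0.002, 0.539]
force: [-0.2, 0.4, -0.7]
grip_width: 0.0469
time_s: 24.88
ee_pos: [0.6589, 0.0316, 0.1757]
eef_rot: [3.14, 0.001, 2.38]
force: [0.4, 0.3, -0.7]
grip_width: 0.0469
t 24.88 jig [35.7 -0. ] z 175.7 rpy [3.14e+00 1.00e-03 2.38e+00] F [ 0.4  0.3 -0.7] M [ 0.12 -0.07 -0.  ] w 0.0469 q6 -2.39
shift cm [-6.96 -6.47  0.07] wz 0.02
shift cm [7.06 6.36 0.07] wz None
```

```bash
python3 -m inch '[-2.32,-2.16,0,0,0,0,0.5, -2.32,-2.16,0,0,0,0,0.5, -2.32,-2.15,0,0,0,0,0.5, 0,0,0,0,0,0,0.5, 0,0,0,0,0,0,0.5]'
python3 -c "
from h import *;o=st();to(.035,-.095,.092,2.38);p,X=board()
q,d=snap('scene'); a=cv2.resize(p[172:312,238:402,::-1],(560,478)); cv2.imwrite('pics/c3.png',a)"
```

```text
time_s: 25.5
ee_pos: [0.664, -0.0627, 0.1752]
eef_rot: [3.141, 0.0, 2.376]
force: [-0.1, -0.6, 0.2]
grip_width: 0.047
t 25.5 jig [ 34.5 -94.4] z 175.2 rpy [3.141 0.    2.376] F [-0.1 -0.6  0.2] M [ 0.07 -0.09 -0.06] w 0.047 q6 -2.53
shift cm [-0.08 -0.    8.32] wz -0.004
board ((-55.546878814697266, 66.4721450805664), (102.57672882080078, 107.53795623779297), 89.17369842529297)
[[-110.0, 16.0], [-2.5, 14.399999618530273], [-1.0, 117.0], [-108.5999984741211, 118.5]]
```

View pics/c3.png

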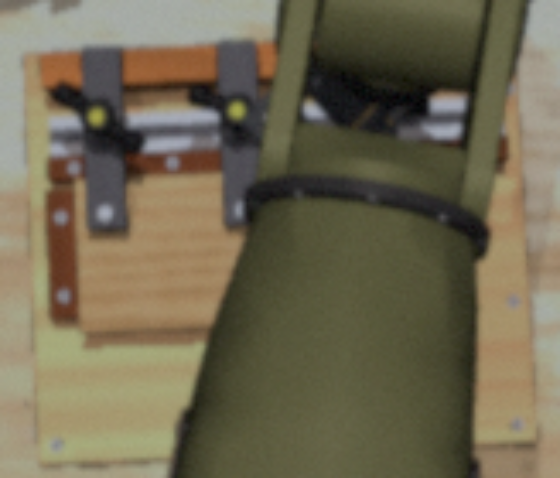

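```bash
python3 -m inch '[-0.08,0,2,0,0,0.03,0.5, 0,0,2,0,0,0,0.5, 0,0,1.5,0,0,0,0.5, 0,0,0,0,0,0,0.5]'; python3 -m inch '[0,0,0.5,0,0,0,0.5, 0,0,0.5,0,0,0,0.5, 0,0,0,0,0,0,0.5]';python3 -c "
from h import *;o=st();to(.035,-.095,.0925)"
```

```text
time_s: 26.1
ee_pos: [0.6641, -0.0633, 0.119]
eef_rot: [-3.141, -0.001, 2.347]
force: [-0.3, 0.4, -0.4]
grip_width: 0.0471
time_s: 26.48
ee_pos: [0.6643, -0.0639, 0.1097]
eef_rot: [-3.141, -0.0, 2.347]
force: [0.5, -0.8, -0.5]
grip_width: 0.0471
t 26.48 jig [ 34.7 -95.7] z 109.7 rpy [-3.141 -0.     2.347] F [ 0.5 -0.8 -0.5] M [ 0.11 -0.07  0.  ] w 0.0471 q6 -2.5
shift cm [0.03 0.06 1.72] wz None
```

```bash
python3 -m inch '[0.03,0.05,0.6,0,0,0,0.5, 0,0,0.6,0,0,0,0.5, 0,0,0.5,0,0,0,0.5, 0,0,0,0,0,0,0.5]';python3 -c "
from h import *;o=st();to(.035,-.095,.0925)"
```

```text
time_s: 26.98
ee_pos: [0.6643, -0.0633, 0.0923]
eef_rot: [-3.141, -0.001, 2.347]
force: [0.1, -0.2, 0.3]
grip_width: 0.0472
t 26.98 jig [ 34.8 -95.1] z 92.3 rpy [-3.141e+00 -1.000e-03  2.347e+00] F [ 0.1 -0.2  0.3] M [ 0.14 -0.1   0.06] w 0.0472 q6 -2.5
shift cm [-0.01  0.03 -0.02] wz None
```

```bash
python3 -m inch '[0,0,0,0,0,0.17,0.5, 0,0,0,0,0,0.17,0.5, 0,0,0,0,0,0.17,0.5, 0,0,0,0,0,0.17,0.5, 0,0,0,0,0,0.17,0.5, 0,0,0,0,0,0.17,0.5, 0,0,0,0,0,0.17,0.5, 0,0,0,0,0,0.17,0.5, 0,0,0,0,0,0.17,0.5, 0,0,0,0,0,0.17,0.5]';python3 -c "
from h import *;o=st();to(.035,-.095,.0925)"
python3 -m inch '[0,0,0,0,0,0.17,0.5, 0,0,0,0,0,0.17,0.5, 0,0,0,0,0,0.17,0.5, 0,0,0,0,0,0.17,0.5, 0,0,0,0,0,0.17,0.5, 0,0,0,0,0,0.17,0.5, 0,0,0,0,0,0.17,0.5, 0,0,0,0,0,0.17,0.5, 0,0,0,0,0,0.17,0.5, 0,0,0,0,0,0.17,0.5, 0,0,0,0,0,0,0.5]';python3 -c "
from h import *;o=st();to(.035,-.095,.0925)"
```

```text
time_s: 28.22
ee_pos: [0.664, -0.0631, 0.0922]
eef_rot: [-3.14, 0.001, 0.642]
force: [-1.8, 0.8, -5.2]
grip_width: 0.0473
t 28.23 jig [ 34.5 -94.8] z 92.2 rpy [-3.14e+00  1.00e-03  6.42e-01] F [-1.8  0.8 -5.2] M [0.26 0.19 0.12] w 0.0473 q6 -0.79
shift cm [ 0.04  0.04 -0.03] wz None
time_s: 29.6
ee_pos: [0.6645, -0.0632, 0.0928]
eef_rot: [3.141, 0.0, -1.052]
force: [0.1, 0.4, -0.7]
grip_width: 0.0467
t 29.6 jig [ 34.9 -95. ] z 92.8 rpy [ 3.141  0.    -1.052] F [ 0.1  0.4 -0.7] M [0.03 0.02 0.03] w 0.0467 q6 0.9
shift cm [ 0.01 -0.    0.03] wz None
```

```bash
python3 -m inch '[0,0,0,0,0,0.1,0.5, 0,0,0,0,0,0.1,0.5, 0,0,0,0,0,0,0.5]';python3 -c "
from h import *;o=st()"; python3 -m inch '[0,0,0,0,0,0.1,0.5,0,0,0,0,0,0,0.5]';python3 -c "
from h import *;o=st()"
python3 -m inch '[0,0,0,0,0,0.08,0.5, 0,0,0,0,0,0,0.5]';python3 -c "
from h import *;o=st()"
python3 -m inch '[0,0,0,0,0,0.05,0.5, 0,0,0,0,0,0,0.5]';python3 -c "
from h import *;o=st()"
```

```text
time_s: 29.98
ee_pos: [0.6645, -0.0633, 0.093]
eef_rot: [3.141, 0.0, -1.249]
force: [-0.7, 0.7, -1.1]
grip_width: 0.0468
t 29.98 jig [ 34.9 -95.1] z 93.0 rpy [ 3.141  0.    -1.249] F [-0.7  0.7 -1.1] M [0.08 0.17 0.05] w 0.0468 q6 1.1
time_s: 30.22
ee_pos: [0.6645, -0.0633, 0.0929]
eef_rot: [3.141, 0.0, -1.348]
force: [-2.4, 0.9, -1.7]
grip_width: 0.0473
t 30.23 jig [ 34.9 -95.1] z 92.9 rpy [ 3.141  0.    -1.348] F [-2.4  0.9 -1.7] M [0.23 0.29 0.41] w 0.0473 q6 1.2
time_s: 30.48
ee_pos: [0.6645, -0.0633, 0.0929]
eef_rot: [3.141, -0.0, -1.427]
force: [-2.5, 0.9, -2.3]
grip_width: 0.0473
t 30.48 jig [ 34.9 -95.1] z 92.9 rpy [ 3.141 -0.    -1.427] F [-2.5  0.9 -2.3] M [0.19 0.39 1.53] w 0.0473 q6 1.28
time_s: 30.72
ee_pos: [0.6645, -0.0632, 0.0929]
eef_rot: [3.141, -0.0, -1.477]
force: [-2.2, 0.0, -2.2]
grip_width: 0.0473
t 30.73 jig [ 34.9 -95. ] z 92.9 rpy [ 3.141 -0.    -1.477] F [-2.2  0.  -2.2] M [0.18 0.48 2.47] w 0.0473 q6 1.33
```

```bash
python3 -m inch '[0,0,0,0,0,-0.17,0.5, 0,0,-4,0,0,0,0.5, 0,0,-4.3,0,0,0,0.5, 0,0,0,0,0,-0.185,0.5, 0,0,0,0,0,-0.185,0.5, 0,0,0,0,0,-0.185,0.5, 0,0,0,0,0,-0.185,0.5, 0,0,0,0,0,-0.185,0.5, 0,0,0,0,0,-0.185,0.5, 0,0,0,0,0,-0.185,0.5, 0,0,0,0,0,-0.185,0.5, 0,0,0,0,0,-0.185,0.5, 0,0,0,0,0,-0.185,0.5]'
python3 -m inch '[0,0,0,0,0,-0.185,0.5, 0,0,0,0,0,-0.185,0.5, 0,0,0,0,0,-0.185,0.5, 0,0,0,0,0,-0.185,0.5, 0,0,0,0,0,-0.185,0.5, 0,0,0,0,0,-0.185,0.5, 0,0,0,0,0,-0.185,0.5, 0,0,0,0,0,-0.185,0.5, 0,0,0,0,0,0,0.5]'
python3 -c "
from h import *;o=st();to(.0345,.096,.175)"
```

```text
time_s: 32.35
ee_pos: [0.665, -0.0636, 0.1765]
eef_rot: [3.141, -0.001, 0.545]
force: [0.0, 0.4, -0.0]
grip_width: 0.0468
time_s: 33.48
ee_pos: [0.6649, -0.0636, 0.1764]
eef_rot: [3.14, 0.0, 2.017]
force: [0.6, 0.2, -0.2]
grip_width: 0.0471
t 33.48 jig [ 35.3 -95.4] z 176.4 rpy [3.14  0.    2.017] F [ 0.6  0.2 -0.2] M [ 0.05 -0.12 -0.03] w 0.0471 q6 -2.17
shift cm [17.81  7.    0.14] wz None
```

```bash
python3 -m inch '[2.95,1.15,0,0,0,0,0.5, 2.95,1.15,0,0,0,0,0.5, 2.95,1.15,0,0,0,0,0.5, 2.95,1.15,0,0,0,0,0.5, 2.95,1.15,0,0,0,0,0.5, 2.95,1.15,0,0,0,0,0.5, 0,0,0,0,0,0,0.5, 0,0,0,0,0,0,0.5]'
python3 -c "
from h import *;o=st();to(.0348,.095,.0925)"
```

```text
time_s: 34.48
ee_pos: [0.6506, 0.1255, 0.1761]
eef_rot: [3.141, 0.0, 2.015]
force: [0.9, 0.7, 0.1]
grip_width: 0.0473
t 34.48 jig [33.9 94.2] z 176.1 rpy [3.141 0.    2.015] F [0.9 0.7 0.1] M [ 0.12 -0.08 -0.04] w 0.0473 q6 -1.88
shift cm [0.04 0.11 8.36] wz None
```

```bash
python3 -m inch '[0.04,0.11,3,0,0,0,0.5, 0,0,2.7,0,0,0,0.5, 0,0,1.3,0,0,0,0.5, 0,0,1.3,0,0,0,0.5, 0,0,0,0,0,0,0.5]';python3 -c "
from h import *;o=st();to(.0348,.095,.0925)"
```

```text
time_s: 35.1
ee_pos: [0.6512, 0.1266, 0.0925]
eef_rot: [-3.141, -0.0, 2.016]
force: [-0.7, -0.3, 0.2]
grip_width: 0.0471
t 35.1 jig [34.5 95.3] z 92.5 rpy [-3.141 -0.     2.016] F [-0.7 -0.3  0.2] M [ 0.08 -0.08  0.  ] w 0.0471 q6 -1.88
shift cm [-0.04  0.01  0.  ] wz None
```

```bash
python3 -m inch '[0,0,0,0,0,0.17,0.5, 0,0,0,0,0,0.17,0.5, 0,0,0,0,0,0.17,0.5, 0,0,0,0,0,0.17,0.5, 0,0,0,0,0,0.17,0.5, 0,0,0,0,0,0.17,0.5, 0,0,0,0,0,0.17,0.5, 0,0,0,0,0,0.17,0.5, 0,0,0,0,0,0.17,0.5]';python3 -c "
from h import *;o=st();to(.035,.095,.0925)"
python3 -m inch '[0,0,0,0,0,0.17,0.5, 0,0,0,0,0,0.17,0.5, 0,0,0,0,0,0.17,0.5, 0,0,0,0,0,0.17,0.5, 0,0,0,0,0,0.17,0.5, 0,0,0,0,0,0.17,0.5, 0,0,0,0,0,0.17,0.5, 0,0,0,0,0,0.17,0.5, 0,0,0,0,0,0.17,0.5, 0,0,0,0,0,0,0.5]';python3 -c "
from h import *;o=st();to(.035,.095,.0925)"
python3 -m inch '[0,0,0,0,0,0.1,0.5, 0,0,0,0,0,0.1,0.5, 0,0,0,0,0,0,0.5]';python3 -c "
from h import *;o=st()"; python3 -m inch '[0,0,0,0,0,0.1,0.5,0,0,0,0,0,0,0.5]';python3 -c "
from h import *;o=st()"
```

```text
time_s: 36.22
ee_pos: [0.6514, 0.1267, 0.0935]
eef_rot: [3.141, -0.0, 0.481]
force: [1.0, -0.8, -3.8]
grip_width: 0.0467
t 36.23 jig [34.8 95.4] z 93.5 rpy [ 3.141 -0.     0.481] F [ 1.  -0.8 -3.8] M [-0.27 -0.13  0.08] w 0.0467 q6 -0.34
shift cm [0.   0.05 0.1 ] wz None
time_s: 37.48
ee_pos: [0.6513, 0.1267, 0.0934]
eef_rot: [-3.142, -0.0, -1.042]
force: [0.0, -2.0, -0.8]
grip_width: 0.0471
t 37.48 jig [34.7 95.4] z 93.4 rpy [-3.142 -0.    -1.042] F [ 0.  -2.  -0.8] M [-0.29  0.23  0.06] w 0.0471 q6 1.18
shift cm [ 0.05 -0.01  0.09] wz None
time_s: 37.85
ee_pos: [0.6513, 0.127, 0.0934]
eef_rot: [-3.141, 0.0, -1.239]
force: [-3.1, -0.6, -0.7]
grip_width: 0.0469
t 37.85 jig [34.7 95.7] z 93.4 rpy [-3.141  0.    -1.239] F [-3.1 -0.6 -0.7] M [-0.17  0.38  0.08] w 0.0469 q6 1.38
time_s: 38.1
ee_pos: [0.6513, 0.127, 0.0933]
eef_rot: [-3.141, -0.0, -1.338]
force: [-2.9, -1.5, -0.1]
grip_width: 0.0466
t 38.1 jig [34.6 95.6] z 93.3 rpy [-3.141 -0.    -1.338] F [-2.9 -1.5 -0.1] M [-0.38  0.55  0.3 ] w 0.0466 q6 1.48
```

Then press into the stop, release, lift, and back away clear of the view.

```bash
python3 -m inch '[0,0,0,0,0,0.08,0.5, 0,0,0,0,0,0.05,0.5, 0,0,0,0,0,0,0.5]';python3 -c "
from h import *;o=st()"; python3 -m inch '[0,0,0,0,0,-0.15,0.5, 0,0,0,0,0,-0.02,0.5, 0,0,-4.5,0,0,0,0.5, 0,0,-4.5,0,0,0,0.5, 0,0,-4,0,0,0,0.5, 0,4,0,0,0,0,0.5, 0,4,0,0,0,0,0.5, 0,4,0,0,0,0,0.5, 0,4,0,0,0,0,0.5, -4,0,0,0,0,0,0.5, -4,0,0,0,0,0,0.5, -4,0,0,0,0,0,0.5, -4,0,0,0,0,0,0.5, -4,0,0,0,0,0,0.5, 0,3,0,0,0,0,0.5, 0,0,0,0,0,0,0.5]'
python3 -c "
from h import *;st();p,X=board();a=cv2.resize(p[172:312,238:402,::-1],(700,598),interpolation=cv2.INTER_CUBIC); cv2.imwrite('pics/c4.png',a)
J=jig(X); m=(X[...,2]>.093)&(X[...,2]<.125)&(abs(J[...,1])<.15)&(J[...,0]>-.02)&(J[...,0]<.09)
k,l,s,c=cv2.connectedComponentsWithStats(m.astype(np.uint8))
for i in range(1,k):
    if s[i,4]>20:
        q=J[l==i]; w,V=np.linalg.eigh(np.cov(q.T)); v=V[:,1]; print(q.mean(0),'q=',np.arctan2(v[0],v[1])%np.pi)
for n in ('chuck_key','hex_key','burl_blank','tape_measure'):
    for r in ctrl.place_of('top',n)[:1]: print(n,np.round(at_z('top',r['centre'],0),3))
"
```

```text
time_s: 38.48
ee_pos: [0.6512, 0.1269, 0.0933]
eef_rot: [-3.142, -0.001, -1.466]
force: [-4.2, -3.9, 2.3]
grip_width: 0.0476
t 38.48 jig [34.6 95.6] z 93.3 rpy [-3.142e+00 -1.000e-03 -1.466e+00] F [-4.2 -3.9  2.3] M [-0.73  0.85  2.22] w 0.0476 q6 1.6
time_s: 40.48
ee_pos: [0.4143, 0.27, 0.2235]
eef_rot: [-3.14, 0.001, -1.303]
force: [0.4, -0.5, -0.2]
grip_width: 0.0468
t 40.48 jig [-192.   254.5] z 223.5 rpy [-3.140e+00  1.000e-03 -1.303e+00] F [ 0.4 -0.5 -0.2] M [-0.04  0.04 -0.03] w 0.0468 q6 1.81
board ((-55.816749572753906, -0.439605712890625), (239.1106719970703, 107.37958526611328), 89.96138763427734)
[[-109.5999984741211, -120.0], [-2.200000047683716, -120.0], [-2.0, 119.0999984741211], [-109.4000015258789, 119.19999694824219]]
[ 0.03470593 -0.09428844] q= 0.4619266708582804
[3.43928402e-02 6.89583841e-05] q= 0.46212255448498135
[0.03413079 0.09495202] q= 0.4604646778321001
chuck_key [ 0.494 -0.408  0.   ]
hex_key [ 0.613 -0.389  0.   ]
burl_blank [0.545 0.338 0.   ]
tape_measure [0.634 0.402 0.   ]
```

View pics/c4.png

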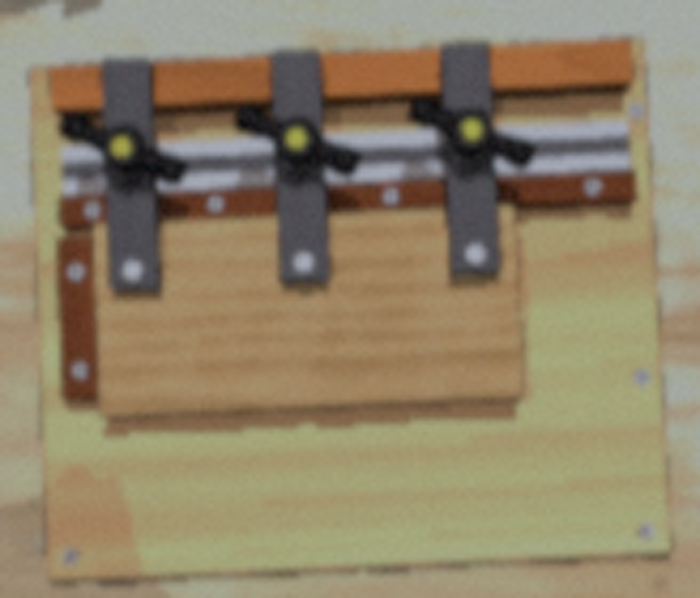

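The picture shows the board flush at the fence and end stop. All three bars sit at the same angle, 0.46 rad, which is 3.60 minus pi, so each is on its stop.

```bash
python3 -c "
from h import *;print(ctrl.hand_in())"
```

```text
the job is handed in; nothing more can be done
None
```

The board is flush in the corner, all three clamp knobs are turned to their clockwise end stops, and the job is handed in at about 40.5 s of the 61 s allowed.

I pushed the board against the fence, then against the end stop, then against the fence again. I turned the knobs in the order middle, right, left, until each met its hard stop (moment rising above 2 N m).

Last checks, from the top camera with the arm moved clear:

| Check | Result |
|---|---|
| Board position in the jig frame | about (-55.8, -0.4) mm; target (-55, 0) |
| Board angle to the fence | less than 0.001 rad |
| Bar angles, left / middle / right | 0.460, 0.462 and 0.462 rad, read modulo π; a full 3.6 rad turn gives 0.458 |
| Bystanders | all within about 11 mm of the first reading, which I take as detector scatter; the arm went near none of them |
| Force on the tool | about 1 N at most, so nothing is touched |

No check failed. The knob angles are inferred from the pictures and the stop moments, because the joint values cannot be read directly. The board's lying flat was judged only from the pictures.

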